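Clamp plate onto the two-post binding base

TASK

Close the two-post binding base on the desk with its clamp plate: pick up the plate, fit both of its holes over the two posts together, and press it down gently until both side catches have snapped over its edges and hold it down level; then let go. The bar with the posts may stand a little off the middle of the base, so feel for the posts with a light touch and never lean on them hard: a push of about 10 N snaps the catches. Leave the loose eraser, correction tape and binder clip where they lie.

Things in the scene. Friction and masses are not known exactly. Their poses are not given: they have to be found in the camera images.
- clamp_plate: Aluminium plate 44 (x) x 130 (y) x 6 (z) mm, 0.16 kg, flat on the desk, black fin on top. Origin: centre of underside; z up, y along its length. Two 10 mm through holes at x = 0, y = -40 and +40 mm. Fin 16 (x) x 50 (y) mm, centred, up to z = 52 mm: grip it across x with the fingertips above z = 18 mm, to clear the catches later; 40 N is ample, over 100 N it slips. Fits either way round.
- binding_base: Grey base 104 (x) x 170 (y) x 14 (z) mm, fixed to the desk. Origin: centre of underside; z up. A steel bar along y on its middle (upper face z = 17 mm, hard stop) carries two upright posts, 8 mm diameter, 80 mm apart along y. Rubber feet let the whole top give 1 mm per 5 N. A sprung pad 30 x 36 mm lies between them, a black spring catch on either side (-x, +x).
- post_middle (a point): Point fixed on the base, 52 mm above its origin: the height of both posts' flat, slightly chamfered tips. The bar with the posts is adjustable and was left clamped anywhere from 12 mm to the -y to 12 mm to the +y side: the posts stand at x = 0, y = d - 40 and d + 40 mm from this point, d (-12 to +12 mm, the same for both) is not measured. Axes as the base.
- home (a point): Point fixed on the base, 21.5 mm above its origin: the height of the plate's underside when it sits snapped under the lips, held up against them by the pad. Above it the pad's top at rest is 6.5 mm higher; the pad gives 0.35 N per mm from a preload of 2 N. Not snapped, the plate stands at least 3 mm above this point. The hard stop is 4.5 mm below this point. Axes as the base.
- catch_lips (a point): Point fixed on the base, 27.5 mm above its origin, midway between the undersides of the two catch lips (lips at x = -19 and +19 mm from it, y from -14 to +14 mm). The catches' tops are 9.5 mm higher and slope inwards to the lips: the plate's long edges wedge both outwards (4 to 10 N push in all), and they snap back over its upper face. Axes as the base.
- eraser: Loose eraser 20 x 44 x 12 mm on the desk, a bystander; origin at the centre of its underside.
- correction_tape: Loose correction tape roller 33 x 81 x 15 mm on the desk, a bystander; origin at the centre of its underside.
- binder_clip: Loose black binder clip 19 x 32 x 33 mm between base and plate, a bystander; origin at the centre of its underside.

How it is judged:
By the outcome, as a careful person would: the job done as asked, in the order asked, and still so for the second after the job is handed in, with the robot touching nothing.
It also fails if it takes over 72 s, if anything falls off the work surface, if the arm or the gripper's body presses on something with over 40 N, if the wrist force passes 120 N, or if a joint passes its speed limit or range.

ROBOT

A 6-joint arm with a two-finger parallel gripper is mounted at the origin on a cart in front of the work surface, level with it; the furniture and walls round the work are solid. World frame = base frame: x ahead of the robot, y to its left, z up, the work surface at z = 0. Lengths are in m, angles in rad, forces in N, time in s.
With the tool pointing down it reaches from about 0.325 to 0.775 m from the base axis. Payload 9.3 kg.
Tool frame: the origin (TCP) lies at the very end of the fingers, on their centre line; the grasp point (between the pads) lies 19 mm behind it; z points along the fingers, y is the line along which they close (so a half turn about z gives the same grasp; the last joint's range is limited). The gripper opens to 85 mm and grips with 20 to 120 N. Pads are 22 mm wide; open, the fingers measure 114 mm over their backs; the gripper's body (76 mm by 85 mm) begins 54 mm behind the grasp point. The pads swing forward as they close: fully open they stand 13 mm farther back than shut.
Start: joints at [-1.292, 0.259, 0.021, 1.334, 0, 1.418], TCP at [0.23, -0.5, 0.231] pointing down, gripper open.
Joint ranges: [-3.04, 3.04], [-0.91, 1.82], [-1.04, 1.36], [-1.92, 1.95], [-1.52, 1.45], [-3.14, 3.14]. Speed limits (rad/s): [2.22, 2.22, 2.79, 3.14, 3.14, 3.14].

INTERFACE

Orientations are given as a unit quaternion [w, x, y, z].
In Python, from station import ctrl gives the robot as it stands. Calls block until the motion is done:
- ctrl.move_ptp(position, orientation): joint-space move of the TCP to a pose.
- ctrl.move_linear(position, feed=0.15, rot=None, threshold=None): straight line of the TCP; rot=None keeps the orientation; feed is the mean speed in m/s. With threshold (N) it stops when the force on the tool has changed by that much, and returns True; else False.
- ctrl.movej(angles): joint-space move.
- ctrl.command_gripper(opening, grasp_force=None): opening from 0.0 (shut) to 1.0 (fully open); grasp_force is the grip in N (None keeps the last); returns when the fingers have stopped.
- ctrl.pause(seconds).
- ctrl.inverse_kinematics(position, orientation): joint angles nearest the present ones, or None.
- ctrl.snapshot(name): name is "scene" or "top" or "wrist"; returns a dict with "image" (400x640x3 uint8, red, green, blue), "z_map" (400x640 float32, m along the optical axis (not along the pixel's ray), 0 where there is no reading), "camera_matrix" (3x3 intrinsics, pixels), "cam_to_world" (4x4, takes a point from camera to world coordinates). Camera axes: x right, y down, z forward; pixel columns grow to the right and rows downward; lengths in m; the calibration is good to about 2 mm. A picture is of the moment at which its call begins.
A pose or a line that the arm cannot do raises ctrl.PlanningError and nothing moves.
- ctrl.job_done(): hands the job in; it is judged then, once.
Readings, each from a call of its own:
- ctrl.get_time_s(): time.
- ctrl.get_joint_pos(): joint angles.
- ctrl.get_dq(): joint speeds.
- ctrl.get_joint_efforts(): joint torques, N m.
- ctrl.get_tool_pos(): TCP position.
- ctrl.get_ee_rot(): TCP orientation.
- ctrl.get_force(): force on the tool from outside, world axes, zero at the start.
- ctrl.get_torque(): the same for the moment, N m.
- ctrl.get_opening(): opening from 0.0 (shut) to 1.0 (fully open).
- ctrl.get_finger_force(): force on a finger pad.
Only numpy, scipy, OpenCV 4.12 (cv2) and the standard library are available. Lean on these libraries where they do the work, as an engineer would, in place of code of your own. Each camera call takes 0.05 s, during which the arm holds its last target. There are 200 camera calls.

## Working session

There is one attempt and no reset: what is moved stays moved. The work goes in short steps, each a Python script; the robot and the scene stay as the last script left them, time stands still between calls to the robot, and variables do not carry over. Pictures are saved under pics/ and viewed, at most 10 in all, crops included, and the job is handed in when it is done.

```bash
mkdir -p pics; ls
python3 - <<'E'
from station import ctrl
import cv2,numpy as np
for n in("top","scene"):
    s=ctrl.snapshot(n); cv2.imwrite(f"pics/{n}0.png",s["image"][:,:,::-1]); np.savez(f"{n}0.npz",**s)
    print(n,s["camera_matrix"].tolist(),s["cam_to_world"].round(3).tolist())
print(ctrl.get_time_s(),ctrl.get_force(),ctrl.get_ee_rot())
E
```

```text
pics
top [[515.426145643955, 0.0, 315.31260984124503], [0.0, 515.426145643955, 195.9691765263217], [0.0, 0.0, 1.0]] [[-0.004, -0.992, 0.127, 0.39], [-1.0, 0.002, -0.018, 0.01], [0.017, -0.127, -0.992, 1.012], [0.0, 0.0, 0.0, 1.0]]
scene [[503.6445004814, 0.0, 325.00588755651654], [0.0, 503.6445004814, 203.6730320273073], [0.0, 0.0, 1.0]] [[-0.563, -0.367, 0.741, -0.166], [-0.827, 0.26, -0.499, 0.468], [-0.01, -0.893, -0.449, 0.515], [0.0, 0.0, 0.0, 1.0]]
0.1 [ 0.25651777 -0.69627991 -0.69258458] [-5.99169355e-04  9.76784064e-01  2.14225425e-01 -3.55927456e-05]
```

View pics/top0.png

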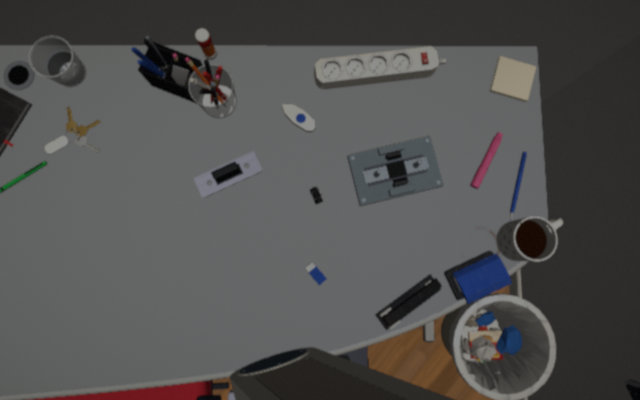

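The top view shows the plate at about (228,174) and the base at (395,170), with the posts near (376,174) and (412,166). The binder clip is at (316,195), the tape at (298,117) and the eraser at (316,273). Next I'll measure from depth and edges.

```bash
cat > h.py <<'E'
import numpy as np,cv2
def cloud(s):
    K=s["camera_matrix"];T=s["cam_to_world"];z=s["z_map"]
    v,u=np.mgrid[:z.shape[0],:z.shape[1]]
    P=np.stack([(u-K[0,2])/K[0,0]*z,(v-K[1,2])/K[1,1]*z,z],-1)
    return P@T[:3,:3].T+T[:3,3]
def ray(s,u,v,h):
    K=s["camera_matrix"];T=s["cam_to_world"]
    d=T[:3,:3]@np.array([(u-K[0,2])/K[0,0],(v-K[1,2])/K[1,1],1]);o=T[:3,3]
    return o+d*(h-o[2])/d[2]
def proj(s,p):
    K=s["camera_matrix"];T=s["cam_to_world"]
    c=T[:3,:3].T@(np.asarray(p)-T[:3,3]);return (K@c/c[2])[:2]
E
python3 - <<'E'
import numpy as np,cv2
from h import *
s=dict(np.load("top0.npz"));P=cloud(s)
print("desk",np.median(P[200:240,220:290,2]),P[200:240,220:290,2].std())
for n,(u0,u1,v0,v1),lo in(("plate",(185,275,145,205),.003),("base",(340,450,130,210),.008)):
    z=P[v0:v1,u0:u1,2];m=((z>lo)&(z<.08)).astype(np.uint8)
    nn,l,st,c=cv2.connectedComponentsWithStats(m);k=1+st[1:,4].argmax()
    v,u=np.nonzero(l==k);q=P[v+v0,u+u0]
    h={'plate':.006,'base':.014}[n]
    low=np.abs(q[:,2]-h)<.004
    r=cv2.minAreaRect((q[low][:,:2]*1000).astype(np.float32));print(n,len(q),r,np.median(q[low][:,2]),q[:,2].max())
im=s["image"];a=cv2.convertScaleAbs(np.hstack([im[140:210,185:285],im[130:215,340:450][:70,:100]]),alpha=1.6)
cv2.imwrite("pics/c1.png",cv2.resize(a,(800,280),interpolation=cv2.INTER_CUBIC)[:,:,::-1])
E
```

```text
desk -9.119571258597858e-06 0.06885305666624936
plate 1386 ((563.4733276367188, 164.24981689453125), (51.559165954589844, 130.41348266601562), 25.652742385864258) 0.0061005069606898665 0.056790912239879865
base 4455 ((570.4974975585938, -166.06431579589844), (104.62566375732422, 170.64767456054688), 13.437381744384766) 0.014540923633659053 0.054119997775783024
```

View pics/c1.png

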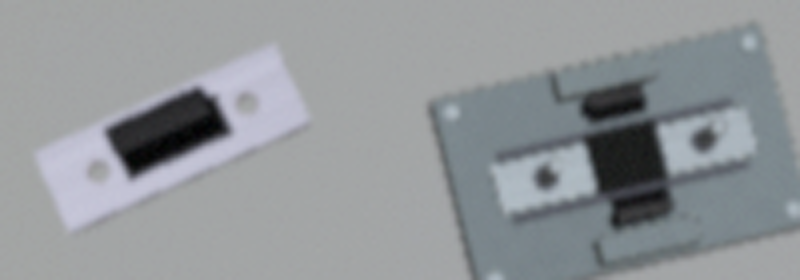

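The crop shows both plate holes, the bar with dark post tips, the pad and the catches. The depth measurements match the given sizes. I'll move above the plate and refine with the wrist camera.

```bash
cat >> h.py <<'E'
def quat(deg):  # tool down, tool x at angle deg
    t=np.radians(deg)/2;return [0,float(np.cos(t)),float(np.sin(t)),0]
E
python3 - <<'E'
import numpy as np,cv2
from h import *
from station import ctrl
s=dict(np.load("top0.npz"));P=cloud(s)
b=P[130:210,340:450].reshape(-1,3);b=b[(b[:,2]>.044)&(b[:,2]<.06)]
c=np.array([.5705,-.1661]);a=np.radians(13.44);R=np.array([[np.cos(a),-np.sin(a)],[np.sin(a),np.cos(a)]])
q=(b[:,:2]-c)@R
print("tips in base",np.c_[q,b[:,2]].round(4).tolist())
for t in(115.65,-64.35):
    for p,d in(([.5635,.1642,.25],0),([.5705,-.1661,.25],13.44-25.65)):
        j=ctrl.inverse_kinematics(p,quat(t+d));print(t,d,None if j is None else np.round(j,2))
E
```

```text
tips in base [[0.0036, -0.041, 0.0518], [0.0024, -0.0391, 0.0501], [0.0018, -0.0407, 0.0511], [0.001, -0.0419, 0.0537], [0.0009, -0.0365, 0.0509], [0.0007, -0.0388, 0.0492], [-0.0002, -0.04, 0.0519], [-0.0006, -0.0418, 0.0519], [-0.001, -0.0439, 0.0512], [-0.0009, -0.0362, 0.05], [-0.0018, -0.0371, 0.0537], [-0.0018, -0.0399, 0.0504], [-0.0021, -0.042, 0.0495], [-0.0028, -0.0384, 0.0468], [-0.0041, -0.0387, 0.053], [-0.0039, -0.0417, 0.0484], [0.003, 0.0401, 0.0525], [0.0024, 0.0385, 0.0541], [0.0014, 0.0427, 0.0541], [0.0013, 0.0404, 0.0519], [0.0009, 0.0384, 0.051], [0.0005, 0.0366, 0.0512], [0.0001, 0.0425, 0.0502], [-0.0003, 0.0405, 0.0498], [-0.001, 0.039, 0.0514], [-0.0016, 0.0374, 0.0527], [-0.0008, 0.0441, 0.0461], [-0.0017, 0.0429, 0.0498], [-0.0023, 0.0412, 0.0507], [-0.003, 0.0396, 0.0523], [-0.0034, 0.0378, 0.0524], [-0.0035, 0.0408, 0.0457], [-0.0041, 0.0391, 0.0469]]
115.65 0 [0.14 0.32 0.15 1.41 0.   1.26]
115.65 -12.209999999999999 [-0.42  0.33  0.17  1.41  0.    0.91]
-64.35 0 [ 0.14  0.32  0.15  1.41  0.   -1.88]
-64.35 -12.209999999999999 [-0.42  0.33  0.17  1.41  0.   -2.23]
```

Run:
```python
import numpy as np,cv2
from h import *
from station import ctrl
ctrl.move_ptp([.5705,-.1661,.25],quat(103.44)); ctrl.pause(.2)
s=ctrl.snapshot("wrist");np.savez("w_base.npz",**s);a=s["image"]
ctrl.move_ptp([.5635,.1642,.22],quat(115.65)); ctrl.pause(.2)
s=ctrl.snapshot("wrist");np.savez("w_plate.npz",**s)
cv2.imwrite("pics/w1.png",cv2.resize(np.vstack([a,s["image"]]),(480,600))[:,:,::-1])
for n in("w_base","w_plate"):
    s=dict(np.load(n+".npz"));P=cloud(s).reshape(-1,3);print(n,s["cam_to_world"][:3,3],(s["z_map"]>0).mean())
    c,a,lo=(np.array([.5705,-.1661]),13.44,.044) if n=="w_base" else (np.array([.5635,.1642]),25.65,.04)
    P=P[np.linalg.norm(P[:,:2]-c,axis=1)<.11]
    h=.014 if n=="w_base" else .006
    m=np.abs(P[:,2]-h)<.0025
    print(cv2.minAreaRect((P[m][:,:2]*1000).astype(np.float32)),m.sum())
    a=np.radians(a);R=np.array([[np.cos(a),-np.sin(a)],[np.sin(a),np.cos(a)]])
    t=P[(P[:,2]>lo)&(P[:,2]<.056)];q=(t[:,:2]-c)@R
    for g in ((q[:,1]<0),(q[:,1]>0)) if lo>.042 else (q[:,1]<9,):print(g.sum(),q[g].mean(0),q[g].min(0),q[g].max(0))
print(ctrl.get_time_s(),ctrl.get_force())
```

```text
w_base [ 0.55192729 -0.09227031  0.39227684] 0.9959765625
((570.520751953125, -166.15249633789062), (103.9456787109375, 169.51348876953125), 13.32270336151123) 6402
37 [-2.45506794e-06 -3.92593356e-02] [-0.0033236  -0.04309431] [ 0.00325254 -0.0364159 ]
37 [1.99748853e-05 4.01514221e-02] [-0.00308754  0.03666659] [0.00299021 0.04341107]
w_plate [0.5302767  0.23236763 0.36232109] 0.99591796875
((564.6969604492188, 164.21151733398438), (43.995018005371094, 129.3523406982422), 24.946741104125977) 2555
586 [0.00129959 0.00162652] [-0.00613507 -0.02446296] [0.00907468 0.02490741]
3.6 [-0.48037284 -0.00652755 -0.23191327]
```

View pics/w1.png

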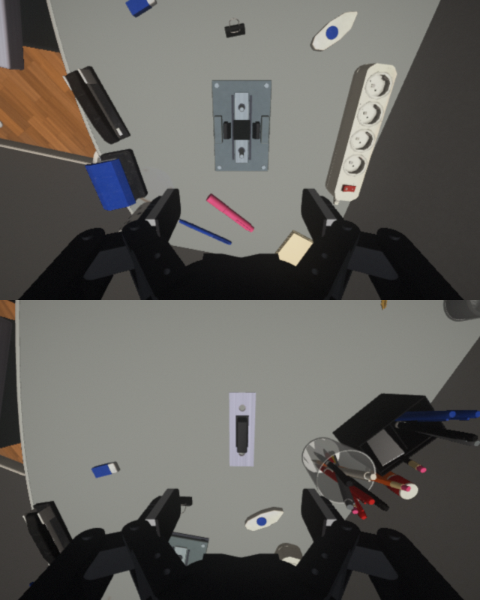

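Wrist view, top half: the base is centred near (240,125) with both post tips visible and d at about +0.3 mm. Bottom half: the plate is centred at (242,430), with one hole at (242,408). The measurements agree, so I'll grasp the plate.

Run:
```python
import numpy as np,cv2
from h import *
from station import ctrl
q=quat(115.0)
ctrl.move_ptp([.5647,.1645,.09],q)
ctrl.move_linear([.5647,.1645,.024],feed=.08,threshold=5)
ctrl.command_gripper(0.0,40)
print(ctrl.get_opening(),ctrl.get_finger_force(),ctrl.get_tool_pos(),ctrl.get_force())
ctrl.move_linear([.5647,.1645,.15],feed=.12)
print(ctrl.get_force(),ctrl.get_torque())
s=ctrl.snapshot("wrist");np.savez("w_held.npz",**s)
ctrl.move_ptp([.5704,-.1657,.15],quat(103.35)); ctrl.pause(.3)
print(ctrl.get_opening(),ctrl.get_tool_pos(),ctrl.get_force(),ctrl.get_torque(),ctrl.get_time_s())
s2=ctrl.snapshot("wrist");np.savez("w_held2.npz",**s2)
t=ctrl.snapshot("top");np.savez("top2.npz",**t)
cv2.imwrite("pics/w2.png",cv2.resize(np.vstack([s2["image"],t["image"]]),(480,600))[:,:,::-1])
```

```text
0.17930241776971945 42.760130167007446 [0.56475728 0.16449792 0.02411612] [-0.65632637  0.07037385  1.45694177]
[ 0.51895818  0.28601278 -1.83516185] [ 0.01137453 -0.0837444  -0.0770015 ]
0.17920389458620217 [ 0.57062762 -0.16482382  0.15008508] [-0.27160201 -0.03039752 -1.77715322] [0.03008475 0.11051439 0.00849002] 8.5917
```

View pics/w2.png

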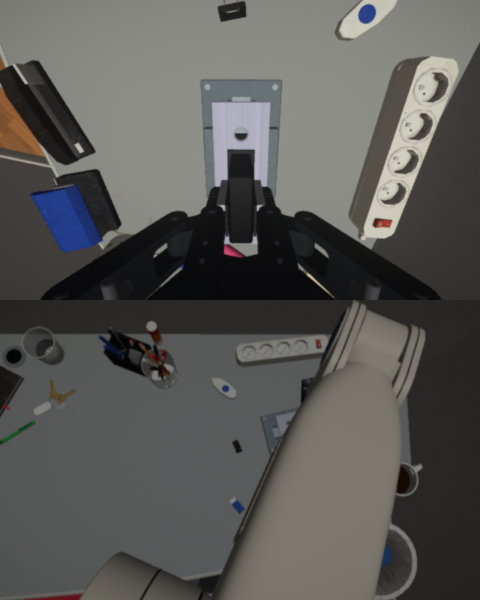

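The held plate hangs straight, with its visible hole at about (241,133) in the wrist half. I'll measure the plate in the hand relative to the TCP.

Run:
```python
import numpy as np,cv2
from h import *
from station import ctrl
from scipy.spatial.transform import Rotation as Ro
s=dict(np.load("w_held2.npz"));P=cloud(s)
p=np.array([.57062762,-.16482382]);print(ctrl.get_tool_pos());r=ctrl.get_ee_rot();print(r)
M=Ro.from_quat([r[1],r[2],r[3],r[0]]).as_matrix();print("tilt",M[:,2],"xang",np.degrees(np.arctan2(M[1,0],M[0,0])))
a=np.arctan2(M[1,0],M[0,0])-np.pi/2;R=np.array([[np.cos(a),-np.sin(a)],[np.sin(a),np.cos(a)]])
L=(P[...,:2]-p)@R; z=P[...,2]   # plate frame at tool
m=(np.abs(z-.132)<.006)&(np.abs(L[...,0])<.03)&(L[...,1]<.09)&(L[...,1]>.02)
q=np.c_[L[m],z[m]]
print(m.sum(),q.min(0),q.max(0),np.median(q[:,2]))
A=np.c_[q[:,:2],np.ones(len(q))];print("plane",np.linalg.lstsq(A,q[:,2],rcond=None)[0])
u8=m.astype(np.uint8);print(cv2.minAreaRect((L[m]*1000).astype(np.float32)))
# side edges by y bin
for y in np.arange(.03,.066,.007):
    k=q[np.abs(q[:,1]-y)<.0035];print(round(y,3),k[:,0].min(),k[:,0].max())
for x in np.arange(-.018,.019,.006):
    k=q[np.abs(q[:,0]-x)<.003];print("x",round(x,3),k[:,1].max())
h=(z<.125)&(np.abs(L[...,0])<.02);  # hole pixels via image coordinates
n,l,st,c=cv2.connectedComponentsWithStats((~m).astype(np.uint8))
for i in range(1,n):
    if 15<st[i,4]<2000:print("hole",st[i],c[i],(( ray(s,*c[i],.132)[:2]-p)@R))
```

```text
[ 0.57053348 -0.16518702  0.15001565]
[1.03617523e-05 6.19809551e-01 7.84752267e-01 1.86196842e-05]
tilt [ 3.93441334e-05  1.63790527e-05 -9.99999999e-01] xang 103.395543601809
5369 [-0.02268748  0.02000986  0.12625358] [0.02149282 0.06509063 0.13786703] 0.13171263245420806
plane [ 0.00151356 -0.01394848  0.13240731]
((-0.5955791473388672, 42.55015563964844), (44.18162155151367, 45.07621765136719), 0.009890193119645119)
0.03 -0.022582165822697856 0.02147125593177506
0.037 -0.022661874684711206 0.021089738851573878
0.044 -0.022632825470748883 0.021357027247195768
0.051 -0.022687479429087574 0.021165844550694934
0.058 -0.022483163014800977 0.021492820940906772
0.065 -0.022616127773539677 0.02115258554325505
x -0.018 0.06508538453625207
x -0.012 0.06501845214344651
x -0.006 0.06508066974076995
x 0.0 0.06508887087130183
x 0.006 0.06508528690838203
x 0.012 0.0650754293237195
x 0.018 0.06509063186983569
hole [313 171  16  15 180] [320.68888889 177.84444444] [-0.0005856   0.04099232]
```

```bash
cat >> h.py <<'E'
def held(ctrl):
    from scipy.spatial.transform import Rotation as Ro
    ctrl.pause(.3);p0=ctrl.get_tool_pos();s=ctrl.snapshot("wrist");p1=ctrl.get_tool_pos();p=(p0+p1)/2
    r=ctrl.get_ee_rot();M=Ro.from_quat([r[1],r[2],r[3],r[0]]).as_matrix()
    a=np.arctan2(M[1,0],M[0,0])-np.pi/2;R=np.array([[np.cos(a),-np.sin(a)],[np.sin(a),np.cos(a)]])
    P=cloud(s);L=(P[...,:2]-p[:2])@R;z=P[...,2]
    m=(np.abs(z-p[2]+.018)<.006)&(np.abs(L[...,0])<.03)&(L[...,1]<.09)&(L[...,1]>.02)
    q=L[m];print("pos",p0.round(5),p1.round(5),"ang",np.degrees(a).round(3),"z",np.median(z[m])-p[2])
    x0,x1=q[:,0].min(),q[:,0].max();print("xmid",(x0+x1)/2,"w",x1-x0,"yoff",q[:,1].max()-.065)
    return s,R,p
E
python3 - <<'E'
import numpy as np,cv2
from h import *
from station import ctrl
held(ctrl)
ctrl.move_linear([.5704,-.1657,.085],feed=.08)
s,R,p=held(ctrl);print(ctrl.get_force(),ctrl.get_torque(),ctrl.get_time_s())
cv2.imwrite("pics/w3.png",s["image"][:,:,::-1])
E
```

```text
pos [ 0.57039 -0.16573  0.14999] [ 0.57039 -0.16574  0.15003] ang 13.348 z -0.018345390558501068
xmid -0.00046870737217194827 w 0.04427014419618919 yoff 0.00016393513673808313
pos [ 0.57051 -0.16574  0.0853 ] [ 0.57048 -0.16573  0.08523] ang 13.351 z -0.018303199621538743
xmid -0.0005633757263143746 w 0.0441772291171183 yoff 0.00011308067751307493
[-0.03327396  0.30265688 -1.86625128] [ 0.00241697 -0.00885732  0.00956549] 10.3583
```

View pics/w3.png

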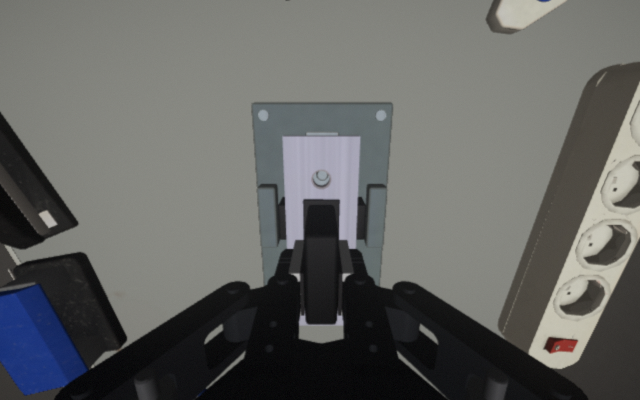

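The post tip is visible through the hole at about (321,177), so the alignment is close. I'll apply the 0.5 mm camera-bias correction and feel downward.

Run:
```python
import numpy as np
from h import *
from station import ctrl
x,y=.57094,-.16578
ctrl.move_linear([x,y,.082],feed=.02);ctrl.pause(.4);print(ctrl.get_tool_pos())
for z in(.073,.068,.060):
    hit=ctrl.move_linear([x,y,z],feed=.015,threshold=3)
    print(hit,ctrl.get_tool_pos().round(5),ctrl.get_force().round(2),ctrl.get_torque().round(3))
    if hit:break
print(ctrl.get_time_s())
```

```text
[ 0.57096698 -0.16580209  0.08205104]
False [ 0.57097 -0.16581  0.07304] [ 0.55 -0.34 -1.34] [-0.023 -0.037 -0.026]
False [ 0.57087 -0.16576  0.0679 ] [ 0.25 -0.16 -1.94] [ 0.012 -0.059 -0.065]
False [ 0.57096 -0.16577  0.05998] [ 0.62  1.26 -2.84] [ 0.03  -0.015  0.006]
12.975
```

Both posts are in the holes: no contact at tip height. Now I'll press gently and log force.

Run:
```python
import numpy as np
from h import *
from station import ctrl
x,y=.57094,-.16578
f0=-1.85
for z in(.055,.052,.050,.048,.0465,.0455,.0445,.0435,.0425,.0418):
    hit=ctrl.move_linear([x,y,z],feed=.015,threshold=9)
    f=ctrl.get_force()
    print(hit,ctrl.get_tool_pos().round(5),f.round(2),ctrl.get_torque().round(2))
    if hit or f[2]-f0>11:break
print(ctrl.get_time_s(),ctrl.get_opening())
```

```text
False [ 0.57116 -0.16589  0.05529] [ 0.08 -0.1   1.94] [-0.09 -0.05  0.04]
False [ 0.5711  -0.1659   0.05212] [0.57 0.51 4.04] [-0.11 -0.01  0.01]
False [ 0.57104 -0.16584  0.04981] [ 2.35 -1.48  0.5 ] [-0.18 -0.36  0.05]
False [ 0.57096 -0.16578  0.04785] [ 2.19 -0.01  0.92] [-0.08 -0.24  0.04]
False [ 0.57093 -0.16577  0.04644] [ 0.79 -0.16  2.29] [-0.11 -0.2  -0.  ]
False [ 0.57095 -0.16579  0.04549] [ 1.83 -0.48  2.46] [-0.16 -0.2  -0.04]
False [ 0.57093 -0.16578  0.04437] [0.66 0.09 1.64] [-0.12 -0.18  0.04]
False [ 0.57096 -0.16578  0.04345] [ 1.35 -0.78  3.01] [-0.13 -0.16 -0.02]
False [ 0.57094 -0.16579  0.04247] [ 1.21 -0.3   3.15] [-0.18 -0.23 -0.01]
False [ 0.57092 -0.16579  0.04177] [ 1.02 -0.96  3.73] [-0.12 -0.13  0.03]
15.875 0.1789094112017999
```

The push peaked, then fell to just the pad's load, which suggests both catches snapped. I'll do a gentle pull test, then take a close look.

Run:
```python
import numpy as np,cv2
from h import *
from station import ctrl
x,y=.57094,-.16578
for z in(.0435,.0455,.0465):
    hit=ctrl.move_linear([x,y,z],feed=.015,threshold=7);ctrl.pause(.2)
    print(hit,ctrl.get_tool_pos().round(5),ctrl.get_force().round(2),ctrl.get_torque().round(2))
    if hit or ctrl.get_force()[2]<-5:break
ctrl.move_linear([x,y,.0455],feed=.015);ctrl.pause(.2)
s,R,p=held(ctrl);print(ctrl.get_force(),ctrl.get_time_s())
cv2.imwrite("pics/w4.png",cv2.resize(s["image"][100:400,200:440],(640,600*4//3))[:600,:,::-1])
```

```text
False [ 0.57092 -0.16577  0.04344] [ 1.47 -0.7   2.12] [-0.15 -0.23  0.05]
False [ 0.5709  -0.16574  0.04544] [ 0.79 -1.72  1.46] [-0.07 -0.23  0.03]
False [ 0.57063 -0.16562  0.04585] [  2.99  -1.72 -12.42] [-0.33 -0.76  0.  ]
pos [ 0.5708  -0.16572  0.04566] [ 0.57081 -0.16574  0.04563] ang 13.351 z -0.018291213903466205
xmid -0.0006241968503671227 w 0.04417304012507092 yoff 0.00017244529945281695
[-1.79130887  1.11031671  0.36145883] 18.075
```

View pics/w4.png

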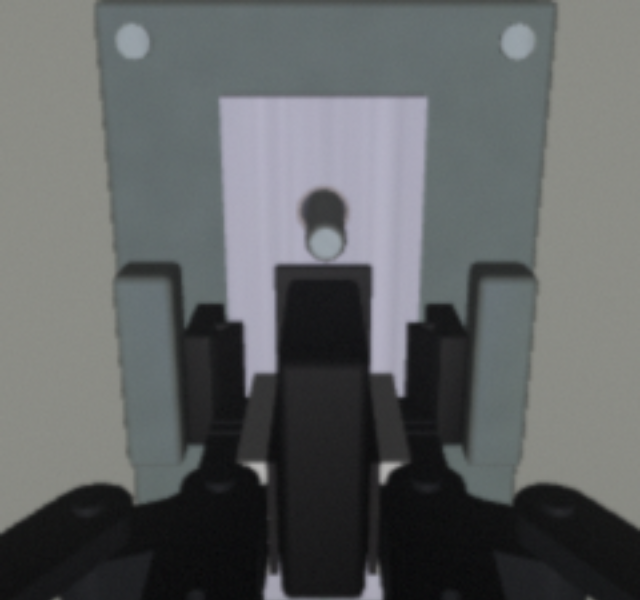

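The plate resists the pull at lip height, and both catch lips overlap its edges (near (235,360) and (410,360)). I'll release, back off and verify.

Run:
```python
import numpy as np,cv2
from h import *
from station import ctrl
x,y=.57081,-.16574
ctrl.command_gripper(.55);ctrl.pause(.2)
ctrl.move_linear([x,y,.20],feed=.1);ctrl.pause(.5)
s=ctrl.snapshot("wrist");P=cloud(s)
a=np.radians(13.35);R=np.array([[np.cos(a),-np.sin(a)],[np.sin(a),np.cos(a)]])
L=(P[...,:2]-[.5705,-.1661])@R;z=P[...,2]
def med(x0,x1,y0,y1):
    m=(L[...,0]>x0)&(L[...,0]<x1)&(L[...,1]>y0)&(L[...,1]<y1);return round(float(np.median(z[m])),4),int(m.sum())
print("plate corners",[med(*sx,*sy) for sx in((-.02,-.008),(.008,.02)) for sy in((-.062,-.03),(.03,.062))],"base",med(-.048,-.03,.05,.08),med(.03,.048,.05,.08),med(.03,.048,-.08,-.05))
print(ctrl.get_force(),ctrl.get_time_s())
cv2.imwrite("pics/w5.png",cv2.resize(s["image"][60:300,200:440],(600,600),interpolation=cv2.INTER_CUBIC)[:,:,::-1])
```

```text
plate corners [(0.0273, 233), (0.0274, 306), (0.0274, 239), (0.0272, 304)] base (0.0139, 422) (0.0139, 421) (0.0139, 298)
[-0.15500394 -0.57386069 -0.21326828] 20.925
```

View pics/w5.png

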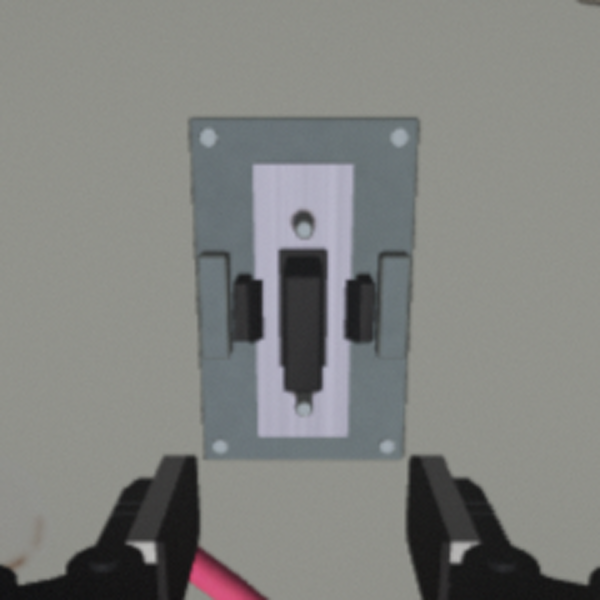

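The plate sits level, with its upper face at 27.3 mm at all four corners (27.5 mm expected). Both posts come through the holes at (303,228) and (303,405), and both lips lie over the edges at (255,310) and (355,310).

```bash
python3 -c "
from station import ctrl
print(ctrl.job_done())"
```

```text
the job is handed in; nothing more can be done
None
```

The clamp plate is on both posts, snapped level under both catches and released, with the eraser, tape and clip left alone; I handed the job in at about 21 s of the 72 s limit, and the judge returned no verdict.

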